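Pin the pull handle to the plate shuttle and hold it at the load mark

TASK

The pull handle of the plate shuttle has been uncoupled for cleaning. Take the headed pin from its block and push it down through the fork and the handle's lug until its collar sits on the fork; then, by the handle, pull the spring-loaded carriage out until its pointer stands in the gap of the index clip and finish while still holding the handle, keeping the pointer there steadily. Leave the bottle, tip box and well plate where they stand.

Things in the scene. Friction and masses are not known exactly. Their poses are not given: they have to be found in the camera images.
- base: Fixed plate shuttle: grey plate 480 x 170 x 12 mm with a centre rail and a white hood (x 120 to 300 mm, top 146 mm above the bench). Origin on the bench below the fork hole when the carriage is home; z up; -x is the direction in which handle and carriage are pulled out. The plate spans x -180 to +300, y +-85 mm. Place and yaw vary.
- carriage: Aluminium sliding deck with a steel fork at its -x end. Axes as the base's, origin at the base's origin when home; slides along the base's -x up to 75 mm. A spring returns it: about 3.3 N at home plus 0.11 N per mm (8 N at 45 mm). Fork: cheeks 40 mm wide (y), x -18 to +18 mm, 40-48 and 62-70 mm above the bench, joined by a block (x 18 to 40 mm) of the same height.
- fork_hole (a point): Centre of the fork hole's mouth on the top face of the upper cheek, 70 mm above the bench; moves with the carriage. The vertical hole through both cheeks and the lug is 13 mm wide, 2 mm chamfers.
- handle: Pull handle on its own slide along the base's -x (0 to 80 mm, no spring, about 1 N friction); it moves the carriage only once the pin is in, after up to 6 mm of play. Axes as the base's, origin at the base's origin at the start. Its lug, 10 mm thick, starts between the fork cheeks with the holes in line; a flat drawbar 24 mm wide, top 60 mm above the bench, leads to the grip.
- handle_grip (a point): Middle of the handle's upright black grip, 93 mm above the bench, 100 mm to -x of the lug hole. The grip is a plate 14 mm thick along the pull (x), 64 mm wide (y), top 115 mm above the bench, free on both sides above the drawbar (60 mm).
- pin: Loose headed pin upright in the pin block, about 60 g: steel shank 10 mm in diameter, 32 mm long with a 5 mm tapered tip; collar 24 mm in diameter, 4 mm thick; above it a round black knob 18 mm in diameter, 30 mm high. Origin on the axis at the collar's underside (meets fork_hole when seated); z from shank to knob.
- pin_block: Fixed grey block 60 x 60 x 45 mm that stores the pin in a 13 mm hole at its centre; the pin's collar rests on its top. Origin: centre of its underside.
- pointer (a point): Point on the carriage's pointer, a thin black blade (2 mm thick in x, 46 mm long) sticking out to the -y side, 46 mm to +x of the fork hole, 32 to 36 mm above the bench; it passes over the index clip.
- mark (a point): Index clip: small white piece on the base plate's -y side, two upright ridges 8 mm thick with a 10 mm gap between, top 30 mm above the bench. The point is the middle of the gap at the ridges' top; its x axis is parallel to the base's. It lies 30 to 50 mm to -x of the pointer's home and stays fixed.
- bottle: Bystander: glass bottle with blue cap, 70 mm in diameter, 150 mm high; origin at the underside's centre.
- tip_box: Bystander: white pipette tip box with blue insert, 85 x 120 x 64 mm; origin at the underside's centre.
- well_plate: Bystander: clear well plate 85 x 127 x 20 mm; origin at the underside's centre.
There are look-alikes about, which are no part of the job. Of the things shaped like the pin, the steel one is meant.

How it is judged:
By the outcome, as a careful person would: the job done as asked, in the order asked, and still so for the second after the job is handed in, while the arm keeps its last pose, push and grip.
It also fails if it takes over 58 s, if anything falls off the work surface, if the arm or the gripper's body presses on something with over 40 N, if the wrist force passes 120 N, or if a joint passes its speed limit or range.

ROBOT

A 7-joint arm with a two-finger parallel gripper is mounted at the origin on the work surface. World frame = base frame: x ahead of the robot, y to its left, z up, the work surface at z = 0. Lengths are in m, angles in rad, forces in N, time in s.
With the tool pointing down it reaches from about 0.425 to 0.95 m from the base axis. Payload 16.7 kg.
Tool frame: the origin (TCP) lies at the very end of the fingers, on their centre line; the grasp point (between the pads) lies 19 mm behind it; z points along the fingers, y is the direction in which the jaws open and shut (so a half turn about z gives the same grasp; the last joint's range is limited). The gripper opens to 94 mm and grips with 3 to 60 N. Pads are 16 mm wide; open, the fingers measure 119 mm over their backs; the gripper's body (75 mm by 177 mm) begins 78 mm behind the grasp point.
Start: joints at [1.101, 0.426, 0.074, 1.606, -0.034, 1.111, -0.067], TCP at [0.213, -0.641, 0.205] pointing down, gripper open.
Joint ranges: [-2.85, 2.85], [-0.5, 2.14], [-1.23, 1.37], [0.21, 2.46], [-1.02, 4.16], [0.16, 2.05], [-2.73, 2.73]. Speed limits (rad/s): [1.89, 1.89, 2.39, 2.39, 3.01, 3.01, 3.01].

INTERFACE

Orientations are given as a rotation vector (axis times angle).
In Python, from cell import env, camera, camera_params, models gives the robot as it stands.
- The arm moves only by the shell command python3 -m handwheel 'ROWS' [OPENING] [FORCE]. ROWS is JSON, a list that holds one entry, the list of rows, each a list of 4 numbers: the shift along the tool's x, y, z in cm, then the turn about the tool's z in rad. In form: [[[tx, ty, tz, turn], ...]]. A call has 1 to 20 rows; each row is the pose to reach, as a shift and turn from the pose measured when the call began, along the tool's axes at that moment; what a row does not reach only later rows make up. A row lasts 1/10 s, in which the tool goes at most 50 mm and 8.59 degrees, less where a joint would pass 70% of its speed; a pose out of reach is approached as far as the arm can. A call with a gripper value outside its range is refused whole. OPENING is the finger opening in cm, from 0 to 9.4, set as the call begins (- or left out, the last holds). The fingers move at their own pace and stop on an object; FORCE is the grip in N (left out, the last holds). Time passes only in rows, so rows that repeat a pose let the fingers close. It gives the time, the measured TCP pose, the force and the opening at its end, in the units of the state.
- env.get_state(): the state, without advancing time (a new reading comes with each control period).
- camera(name): name is "side" or "top"; returns (picture, depth): 480x640x3 uint8, red, green, blue; 480x640 float32, m along the optical axis (not along the pixel's ray), 0 where there is no reading.
- camera_params(name): a dict with "vfov" (degrees; the focal length in pixels is half the picture's height over the tangent of half this angle, whatever the lens; pixels are square), "cx", "cy" (the principal point, pixels), "world_from_camera" (4x4, takes a point from camera to world coordinates). Camera axes: x right, y down, z forward; pixel columns grow to the right and rows downward; lengths in m; the calibration is good to about 2 mm. A picture is of the moment at which its call begins. camera_params takes no time and is no camera call.
- env.close_job(): hands the job in, once; it reports no verdict.
Trained networks look in the newest picture that a camera, given by its name, has taken for a name from the list of things; names that differ only in an ending like _2 or _b are one class to them, and where a whole thing is asked for, a point or a joint stands for the part that bears it (a point fixed in the world has none). Each returns a list of dicts, best first, with "p" (0 to 1); they miss things now and then, are a little off and sometimes report something else, mostly with a low value. They report only what shows in the picture. A call takes as long as a camera call. They do not tell look-alikes from the thing itself.
- models.trace(camera, query): "pixels" (480x640 bool, what is visible of it) and "xy" ([column, row] in pixels, amid what is visible of it).
- models.place_of(camera, query): "xy" ([column, row] in pixels: a listed point, or the origin of a listed thing).
The state is a dict: "time_s": time; "joints": joint angles; "joint_vel": joint speeds; "tau": joint torques, N m; "ee_pos": TCP position; "orientation": TCP orientation; "wrist_force": force on the tool from outside, world axes, zero at the start; "torque": the same for the moment, N m; "width": finger opening in m.
Only numpy, scipy, OpenCV 4.12 (cv2) and the standard library are available. Lean on these libraries where they do the work, as an engineer would, in place of code of your own. Each camera call takes 0.05 s, during which the arm holds its last target. There are 200 camera calls.

## Working session

There is one attempt and no reset: what is moved stays moved. The work goes in short steps, Python scripts to look and compute and a shell command to move; the robot and the scene stay as the last step left them, time stands still between calls to the robot, and variables do not carry over. Pictures are saved under pics/ and viewed, about 8 in all and at most 12, crops included, and the job is handed in when it is done.

```bash
mkdir -p pics
cat > h.py <<'E'
import numpy as np, cv2
from cell import env, camera, camera_params, models
from scipy.spatial.transform import Rotation as R
def save(n,img): cv2.imwrite('pics/'+n+'.png',img[:,:,::-1])
def ray(c,xy):
    p=camera_params(c); f=240/np.tan(np.radians(p['vfov'])/2); T=np.array(p['world_from_camera'])
    d=np.array([(xy[0]-p['cx'])/f,(xy[1]-p['cy'])/f,1]); return T[:3,3],T[:3,:3]@d
def atz(c,xy,z):
    o,d=ray(c,xy); return o+d*(z-o[2])/d[2]
def dep(c,xy,D):
    o,d=ray(c,xy); return o+d*D[int(round(xy[1])),int(round(xy[0]))]
def proj(c,P):
    p=camera_params(c); f=240/np.tan(np.radians(p['vfov'])/2); T=np.array(p['world_from_camera'])
    q=T[:3,:3].T@(np.array(P)-T[:3,3]); return np.array([p['cx']+f*q[0]/q[2],p['cy']+f*q[1]/q[2]])
def tool(P):  # target TCP in tool cm
    s=env.get_state(); return R.from_rotvec(s['orientation']).inv().apply(np.array(P)-s['ee_pos'])*100
E
cat > a.py <<'E'
from h import *
np.set_printoptions(precision=4,suppress=True)
for c in ('side','top'):
    im,D=camera(c); save(c+'0',im); np.save(c+'D.npy',D)
    p=camera_params(c); print(c,p['vfov'],p['cx'],p['cy'],np.array(p['world_from_camera']))
    for q,z in (('pin',.045),('fork_hole',.07),('handle_grip',.093),('pointer',.036),('mark',.03),('base',0),('pin_block',0)):
        for r in models.place_of(c,q)[:4]: print(c,q,round(r['p'],2),np.array(r['xy']).round(1),atz(c,r['xy'],z))
s=env.get_state();print(s['time_s'],s['ee_pos'],R.from_rotvec(s['orientation']).as_matrix())
E
python3 a.py
```

```text
side 56.017014041155214 324.2621363167068 236.49010455944477 [[ 0.9951 -0.0502  0.0847  0.4604]
 [-0.0984 -0.5414  0.835  -0.7454]
 [ 0.0039 -0.8392 -0.5437  0.5547]
 [ 0.      0.      0.      1.    ]]
side pin 0.79 [340.8 397.6] [ 0.5228 -0.3598  0.045 ]
side pin 0.64 [396.8 385.8] [ 0.602  -0.3481  0.045 ]
side pin 0.36 [462.1 385.6] [ 0.6917 -0.3563  0.045 ]
side fork_hole 0.62 [339.1 417.7] [ 0.5139 -0.4074  0.07  ]
side fork_hole 0.59 [363.1 206.7] [0.6329 0.1109 0.07  ]
side handle_grip 0.66 [361.2 226.5] [ 0.6076 -0.0075  0.093 ]
side handle_grip 0.32 [393.5 222. ] [0.6742 0.0034 0.093 ]
side pointer 0.94 [393.4 214.1] [0.7083 0.1303 0.036 ]
side mark 0.51 [392.4 221.7] [0.7012 0.1071 0.03  ]
side base 0.74 [362.3 238.6] [0.631  0.0897 0.    ]
side pin_block 0.64 [340.3 418.3] [ 0.5232 -0.3596  0.    ]
side pin_block 0.36 [390.8 223.2] [0.7096 0.1494 0.    ]
top 45.45038735321835 310.9303071089299 229.39586563008774 [[ 0.0021 -0.9907  0.1362  0.3468]
 [-0.9998  0.0004  0.0184 -0.0182]
 [-0.0183 -0.1362 -0.9905  1.3774]
 [ 0.      0.      0.      1.    ]]
top pin 0.53 [467.1 233.8] [ 0.5195 -0.3579  0.045 ]
top pin 0.49 [461.1 196.6] [ 0.6078 -0.3469  0.045 ]
top fork_hole 0.74 [274.4 186.3] [0.628  0.0915 0.07  ]
top handle_grip 0.74 [373.8 143.4] [ 0.7235 -0.1389  0.093 ]
top handle_grip 0.73 [314.8 190.1] [ 0.614  -0.0029  0.093 ]
top pointer 0.73 [258.4 157.5] [0.7061 0.1337 0.036 ]
top mark 0.71 [272.3 160.6] [0.6999 0.1006 0.03  ]
top mark 0.62 [276.  194.6] [0.6163 0.0908 0.03  ]
top base 0.72 [277.3 194.1] [0.6235 0.09   0.    ]
top base 0.71 [197.4 319.1] [0.3204 0.2777 0.    ]
top pin_block 0.66 [460.9 236.3] [ 0.5192 -0.3542  0.    ]
0.8 [ 0.2128 -0.6405  0.2055] [[ 0.949   0.3152  0.    ]
 [ 0.3152 -0.949   0.0001]
 [ 0.     -0.0001 -1.    ]]
```

View pics/side0.png

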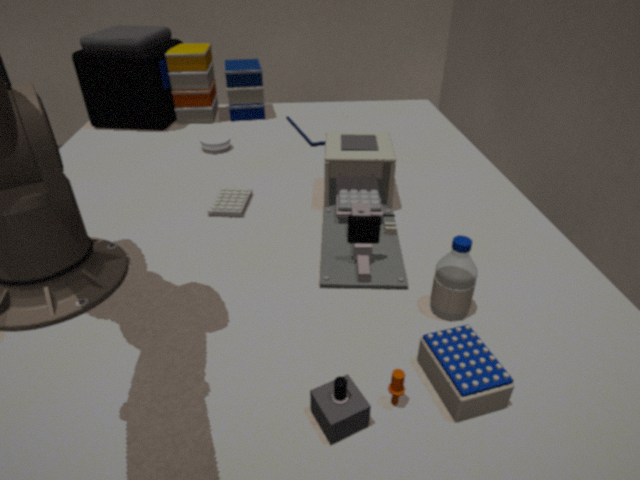

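View pics/top0.png

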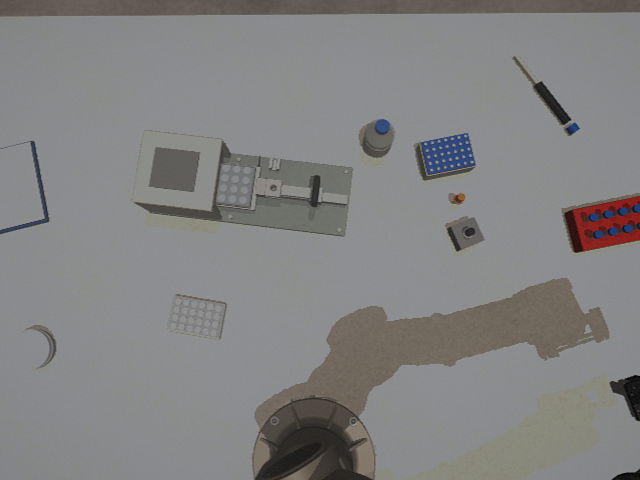

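Run:
```python
import cv2,numpy as np
a=cv2.imread('pics/side0.png')
A=cv2.resize(a[355:445,300:500],None,fx=3.5,fy=3.5,interpolation=2)
B=cv2.resize(a[165:245,300:500],None,fx=3.5,fy=3.5,interpolation=2)
cv2.imwrite('pics/crop1.png',np.vstack([A,B])[:598])
```

```text
(no output)
```

View pics/crop1.png

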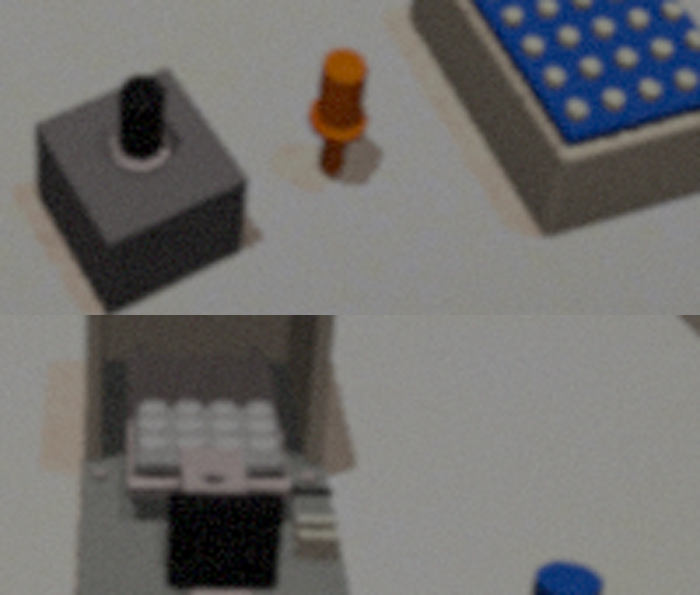

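Side picture: pin candidates are the steel pin with a black knob and grey collar in the grey block (side 340,390 and top 468,231), and an orange one free-standing (side 397,385 and top 459,198). The one in the block is meant: it has a steel collar and sits in the pin block. The crop confirms this. Next I refine the geometry with depth.

```bash
cat > cloud.py <<'E'
from h import *
def cloud(c,D):
    v,u=np.mgrid[0:480,0:640]; p=camera_params(c); f=240/np.tan(np.radians(p['vfov'])/2);T=np.array(p['world_from_camera'])
    q=np.stack([(u-p['cx'])/f*D,(v-p['cy'])/f*D,D],-1); P=q@T[:3,:3].T+T[:3,3]; P[D<=0]=np.nan; return P
def sel(P,c,r,z0,z1):
    m=(np.hypot(P[...,0]-c[0],P[...,1]-c[1])<r)&(P[...,2]>z0)&(P[...,2]<z1); return P[m]
E
python3 - <<'E'
from cloud import *
np.set_printoptions(precision=4,suppress=True)
for c in('top','side'):
    P=cloud(c,np.load(c+'D.npy')); print(c)
    def show(n,ctr,r,z0,z1):
        Q=sel(P,ctr,r,z0,z1)
        if len(Q)<5: print(n,len(Q));return
        w,(cx,cy),a=None,*cv2.minAreaRect((Q[:,:2]*1000).astype(np.float32))[:0] or (None,),0
    for n,ctr,r,z0,z1 in (('bench',(.5,-.2),.05,-.02,.02),('knobtop',(.521,-.358),.03,.07,.09),('block',(.521,-.358),.05,.04,.05),('orange',(.606,-.348),.03,.02,.09),('griptop',(.614,-.005),.05,.105,.125),('grip',(.614,-.005),.05,.07,.125),('forktop',(.628,.0915),.03,.063,.077),('plate',(.63,.0),.12,.006,.018),('hoodtop',(.65,.3),.16,.135,.16),('mark',(.70,.1),.02,.024,.04),('box',(.7,-.33),.08,.05,.08),('bottle',(.72,-.15),.08,.1,.17)):
        Q=sel(P,ctr,r,z0,z1)
        if len(Q)<5: print(n,len(Q));continue
        b=cv2.minAreaRect((Q[:,:2]*1000).astype(np.float32))
        print(n,len(Q),'mean',Q.mean(0),'med z',np.median(Q[:,2]),'rect',np.round(b[0]+b[1]+(b[2],),1))
    for q in('pin','handle_grip','fork_hole','pointer','mark','carriage'):
        for r in models.trace(c,q)[:2]:
            m=r['pixels'];print('tr',q,round(r['p'],2),m.sum(),np.array(r['xy']).round(1),np.nanmedian(P[m],0))
E
```

```text
File "<stdin>", line 8
    w,(cx,cy),a=None,*cv2.minAreaRect((Q[:,:2]*1000).astype(np.float32))[:0] or (None,),0
                                                                             ^^
SyntaxError: invalid syntax
```

Run:
```python
from cloud import *
np.set_printoptions(precision=4,suppress=True)
for c in('top','side'):
    P=cloud(c,np.load(c+'D.npy')); print(c)
    for n,ctr,r,z0,z1 in (('bench',(.5,-.2),.05,-.02,.02),('knobtop',(.521,-.358),.03,.07,.09),('block',(.521,-.358),.05,.04,.05),('orange',(.606,-.348),.03,.02,.09),('griptop',(.614,-.005),.05,.105,.125),('grip',(.614,-.005),.05,.07,.125),('forktop',(.628,.0915),.03,.063,.077),('plate',(.63,.0),.12,.006,.018),('hoodtop',(.65,.3),.16,.135,.16),('mark',(.70,.1),.02,.024,.04),('box',(.7,-.33),.08,.05,.08),('bottle',(.72,-.15),.08,.1,.17)):
        Q=sel(P,ctr,r,z0,z1)
        if len(Q)<5: print(n,len(Q));continue
        b=cv2.minAreaRect((Q[:,:2]*1000).astype(np.float32))
        print(n,len(Q),'mean',Q.mean(0),'med z',np.median(Q[:,2]),'rect',np.round(b[0]+b[1]+(b[2],),1))
    for q in('pin','handle_grip','fork_hole','pointer','mark','carriage'):
        for r in models.trace(c,q)[:2]:
            m=r['pixels'];print('tr',q,round(r['p'],2),m.sum(),np.array(r['xy']).round(1),np.nanmedian(P[m],0))
```

```text
top
bench 1335 mean [ 0.4999 -0.2    -0.0013] med z -0.0012837342254270467 rect [ 499.9 -200.2   98.5   98.4   13.2]
knobtop 51 mean [ 0.5214 -0.3569  0.0775] med z 0.07683187591417484 rect [ 521.4 -356.5   16.8   15.1   51.9]
block 543 mean [ 0.5211 -0.3566  0.0441] med z 0.043896342910895614 rect [ 521.8 -357.1   59.9   62.5   22.5]
orange 95 mean [ 0.6021 -0.3387  0.0517] med z 0.057123541941371814 rect [ 603.7 -340.5   21.8   19.5   52. ]
griptop 172 mean [ 0.6125 -0.0031  0.1128] med z 0.11285092386837048 rect [613.5  -3.   14.1  64.7  83.1]
grip 201 mean [ 0.6103 -0.0034  0.1092] med z 0.11238245181900708 rect [613.3  -3.   14.1  65.   83.2]
forktop 285 mean [0.6261 0.0979 0.0687] med z 0.06861988938708463 rect [625.3  92.9  56.3  41.6  88.6]
plate 3945 mean [0.6138 0.0085 0.0111] med z 0.011016724875091866 rect [633.    1.7 228.4 217.2  88. ]
hoodtop 5821 mean [0.6491 0.3029 0.1421] med z 0.1419996335738265 rect [651.  304.4 181.3 167.2  83. ]
mark 67 mean [0.6945 0.0982 0.0293] med z 0.02914918268559119 rect [693.4  97.2  25.8  24.7  83.5]
box 1659 mean [ 0.7071 -0.314   0.05
[... 1815 characters left out ...]
] med z 0.059273859083386116 rect [ 708.2 -318.6   82.9  117.7   11.6]
bottle 948 mean [ 0.7428 -0.1645  0.1232] med z 0.11833003848767557 rect [ 745.6 -160.6   46.7   57.7   78.6]
tr pin 0.88 400 [398.9 383.3] [ 0.6017 -0.3484  0.0483]
tr pin 0.57 394 [340.8 391.7] [ 0.5206 -0.3655  0.0645]
tr handle_grip 0.78 1161 [363.  232.8] [ 0.6117 -0.0118  0.0796]
tr handle_grip 0.4 122 [391.5 225.8] [0.6925 0.0856 0.0256]
tr fork_hole 0.56 1625 [359.2 194.8] [0.6365 0.1916 0.047 ]
tr pointer 0.62 1727 [361. 194.] [0.6359 0.1886 0.0459]
tr mark 0.55 146 [391.8 224.5] [0.6927 0.085  0.0247]
tr mark 0.5 1040 [228.2 203.4] [0.3271 0.256  0.0177]
tr carriage 0.56 1788 [358.2 198.8] [0.6365 0.1879 0.0459]
```

```bash
python3 -m handwheel '[[[2,-1,0.5,0.03],[5,-2.5,1.2,0.07],[9,-4,2,0.12],[13,-6,3,0.17],[17,-7.5,3.8,0.22],[21,-9.5,4.7,0.27],[25,-11,5.6,0.32],[29,-13,6.5,0.37],[33,-15,7.4,0.41],[36,-16,8,0.44],[37.5,-16.8,8.5,0.443],[38.2,-17.1,8.5,0.443],[38.2,-17.1,8.5,0.443],[38.2,-17.1,8.5,0.443]]]' 6 20
python3 - <<'E'
from h import *
print(tool([.5215,-.358,.052]).round(2), R.from_rotvec(env.get_state()['orientation']).as_matrix().round(3))
E
```

```text
time_s: 2.8
ee_pos: [0.5206, -0.359, 0.1208]
orientation: [3.135, -0.194, 0.0]
wrist_force: [-0.5, -0.4, 0.3]
width: 0.0601
[ 0.07 -0.11  6.88] [[ 0.992 -0.123 -0.   ]
 [-0.123 -0.992 -0.001]
 [ 0.     0.001 -1.   ]]
```

```bash
python3 -m handwheel '[[[0.1,-0.1,1,0],[0.1,-0.1,2.5,0],[0.1,-0.1,4,0],[0.1,-0.1,5.5,0],[0.1,-0.1,6.4,0],[0.1,-0.1,6.8,0],[0.1,-0.1,6.8,0],[0.1,-0.1,6.8,0]]]' 6 20
python3 -m handwheel '[[[0,0,0,0],[0,0,0,0],[0,0,0,0],[0,0,0,0],[0,0,0,0],[0,0,0,0],[0,0,0,0],[0,0,0,0]]]' 0 25
python3 - <<'E'
from h import *
im,D=camera('side'); P=proj('side',[.52,-.358,.07]).astype(int); save('grasp',cv2.resize(im[P[1]-90:P[1]+70,P[0]-100:P[0]+100],None,fx=3,fy=3))
E
```

```text
time_s: 3.6
ee_pos: [0.522, -0.3583, 0.0532]
orientation: [3.135, -0.194, 0.001]
wrist_force: [-1.0, 0.7, 0.7]
width: 0.06
time_s: 4.4
ee_pos: [0.522, -0.3584, 0.0532]
orientation: [3.135, -0.194, 0.001]
wrist_force: [-0.5, -0.9, 0.9]
width: 0.0174
```

View pics/grasp.png

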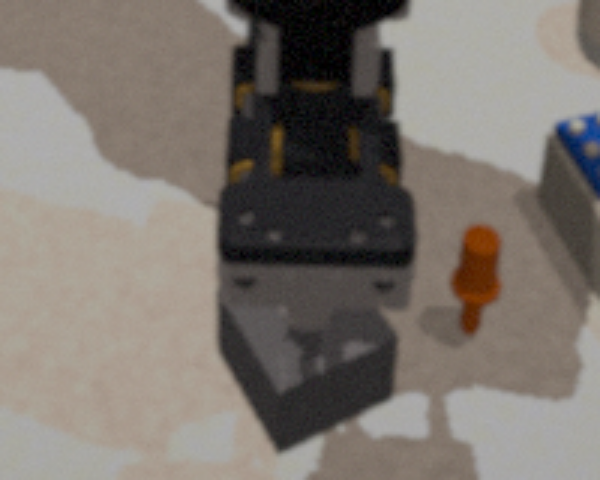

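```bash
python3 -m handwheel '[[[0,0,-1,0],[0,0,-3,0],[0,0,-6,0],[0,0,-9,0],[0,0,-11.5,0],[0,0,-13.5,0],[0,0,-14.7,0],[0,0,-14.7,0]]]'
python3 -m handwheel '[[[0.1,-1,0,0],[0.3,-3,0,0],[0.6,-6,0,0],[1,-10,0,0],[1.4,-14,0,0],[1.8,-18,0,0],[2.2,-22,0,0],[2.6,-26,0,0],[3,-30,0,0],[3.4,-34,0,0],[3.8,-38,0,0],[4.2,-41.5,0,0],[4.5,-44,0,0],[4.65,-45.5,0,0],[4.7,-46.1,0,0],[4.7,-46.1,0,0],[4.7,-46.1,0,0]]]'
cat > pinc.py <<'E'
from cloud import *
np.set_printoptions(precision=4,suppress=True)
s=env.get_state(); print(s['time_s'],np.array(s['ee_pos']),s['width'])
im,D=camera('side'); save('carry',cv2.resize(im[60:260,260:460],None,fx=3,fy=3))
P=cloud('side',D); e=s['ee_pos']
Q=sel(P,e[:2],.03,e[2]-.045,e[2]-.002)
for lo in(-.045,-.035,-.025,-.015):
    q=Q[(Q[:,2]>e[2]+lo)&(Q[:,2]<e[2]+lo+.01)]; print(lo,len(q),q.mean(0)-e if len(q) else '')
print(tool([.6255,.0945,.2]))
E
python3 pinc.py
```

```text
time_s: 5.25
ee_pos: [0.5226, -0.3586, 0.2021]
orientation: [3.134, -0.194, 0.005]
wrist_force: [0.2, 0.1, -0.8]
width: 0.0175
time_s: 6.95
ee_pos: [0.6258, 0.0916, 0.2011]
orientation: [3.133, -0.196, 0.004]
wrist_force: [1.1, -0.7, -0.9]
width: 0.0178
6.95 [0.6258 0.0916 0.2011] 0.017807930760493276
-0.045 9 [ 0.0002 -0.0034 -0.0373]
-0.035 23 [-0.0005 -0.0039 -0.0297]
-0.025 22 [-0.0011 -0.0043 -0.0196]
-0.015 35 [-0.0006 -0.0066 -0.0081]
[-0.0765 -0.3015  0.1323]
```

View pics/carry.png

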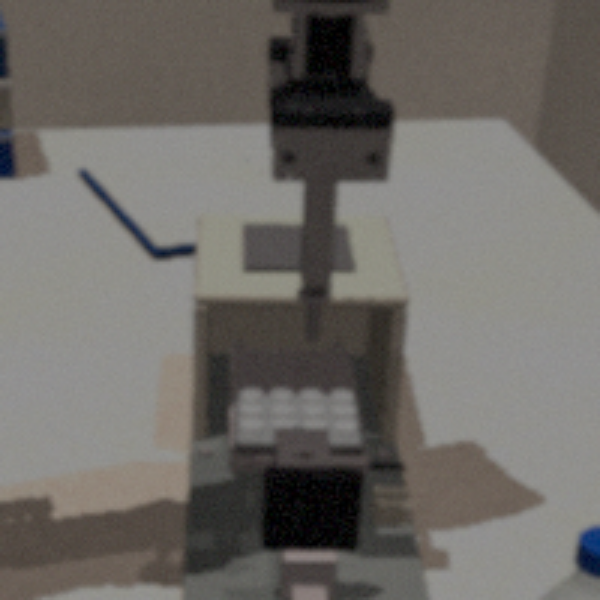

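Picture: pin is held upright under the fingers (around 313,310 in the crop), fork beyond the grip. I'll refine the hole from the first top picture, which was free of occlusion.

Run:
```python
from h import *
g=cv2.imread('pics/top0.png',0); print(g[178:197,262:290])
s=cv2.imread('pics/side0.png',0); print(s[198:213,345:380])
for c in('top','side'): print(proj(c,[.6255,.0945,.07]))
```

```text
[[119 117 104  85  83  91 109 113 110 108 109 110 107 105 107 108 109 109
  109 108 107 110 111 110 111 111 110 111]
 [137 138 140 139 127 130 140 139 136 130 125 115 106  97 109 112 112 110
  112 111 111 108 110 112 110 110 109 111]
 [133 137 135 138 120 125 137 137 137 139 138 138 138 140 142 137 136 129
  124 124 116 110 109 112 112 110 110 112]
 [135 135 135 136 138 135 137 136 135 138 136 138 137 137 137 134 136 139
  138 122 107 109 109 110 111 109 109 111]
 [136 138 134 133 133 137 139 136 138 140 139 138 137 137 137 137 136 136
  137 114  93 103 112 110 111 110 110 111]
 [136 134 137 129 130 138 137 137 136 139 139 137 136 136 137 136 136 137
  139 124 105 107 111 110 110 110 111 110]
 [135 136 137 124 127 138 138 137 139 130 122 115 121 135 137 135 136 140
  138 107  85 103 113 112 112 113 111 109]
 [138 138 136 116 123 139 139 139 127  97  82  75  81 106 129 138 136 138
  135 108 123 144 144 134 127 128 118 101]
 [136 136 139 127 129 140 138 134 110  87  84  77  69  71 107 132 138 139
  124  96 121 145 141 140 143 144 144 144]
 [137 138 139 121 126 139 138 125  92  63  67  
[... 2655 characters left out ...]
18 119 119 122 117 114 102  89  89  88  88  86  85  86  88  82]
 [ 52  57  60  61  64  62  79 106 119 124 118 117 119 117 114 111 114 114
  119 119 121 121 120 120 110  92  83  69  74  75  72  69  71  63  69]
 [ 51  54  55  54  57  60  74 101 117 121 119 115 111 103 100  97 101 105
  108 112 117 120 120 116 111  88  70  60  57  58  58  56  55  51  53]
 [ 83  76  84  84  83  83  84 102 117 119 124 116 106  96  79  71  75  86
   89 107 112 118 121 118 110  97  83  79  79  76  79  82  75  82  78]
 [118 113 114 113 111 103  94 101 117 121 120 121 111 100  82  78  80  79
   92 108 115 120 121 122 117 111 110 110 111 112 111 114 113 112 113]]
[273.09517014 187.33937873]
[361.01894971 210.53507868]
```

```bash
python3 -m handwheel '[[[0,-0.3,0.8,0],[0,-0.3,2.5,0],[0,-0.3,4.5,0],[0,-0.3,6,0],[0,-0.3,7,0],[0,-0.3,7.8,0],[0,-0.3,8.2,0],[0,-0.3,8.2,0],[0,-0.3,8.2,0]]]'
python3 - <<'E'
from h import *
s=env.get_state();print(s['time_s'],s['ee_pos'],tool([.6250,.0945,.0782]))
im,D=camera('side');save('near',cv2.resize(im[150:250,300:420],None,fx=5,fy=5,interpolation=2))
E
```

```text
time_s: 7.9
ee_pos: [0.6268, 0.0943, 0.1198]
orientation: [3.133, -0.196, 0.006]
wrist_force: [-0.5, 0.3, -0.4]
width: 0.0172
7.9 [0.6268114  0.09425132 0.11984306] [-0.1982339  -0.01108211  4.16358663]
```

View pics/near.png

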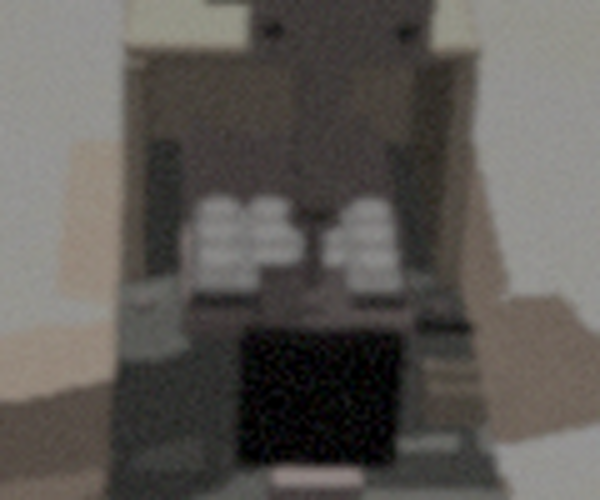

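The shank (col ≈313 in the crop, i.e. 362.6) stands a little right of the hole (361). I'll shift about −1.7 mm in tool x and go down.

```bash
python3 -m handwheel '[[[-0.17,0,0,0],[-0.17,0,0.2,0],[-0.17,0,0.5,0],[-0.17,0,0.8,0],[-0.17,0,1.1,0],[-0.17,0,1.4,0],[-0.17,0,1.4,0],[-0.17,0,1.4,0]]]'
```

```text
time_s: 8.75
ee_pos: [0.6252, 0.0945, 0.1058]
orientation: [3.133, -0.196, 0.006]
wrist_force: [-0.4, -0.1, -0.6]
width: 0.0172
```

```bash
python3 -m handwheel '[[[0,0,0.3,0],[0,0,0.6,0],[0,0,0.9,0],[0,0,1.2,0],[0,0,1.5,0],[0,0,1.8,0],[0,0,2.1,0],[0,0,2.4,0],[0,0,2.5,0],[0,0,2.5,0]]]'
```

```text
time_s: 9.75
ee_pos: [0.6252, 0.0944, 0.0806]
orientation: [3.133, -0.196, 0.005]
wrist_force: [-0.5, 0.3, -0.8]
width: 0.0171
```

```bash
python3 -m handwheel '[[[0,0,0.1,0],[0,0,0.2,0],[0,0,0.3,0],[0,0,0.35,0],[0,0,0.4,0],[0,0,0.4,0]]]'
```

```text
time_s: 10.35
ee_pos: [0.6255, 0.0944, 0.0781]
orientation: [3.133, -0.197, 0.006]
wrist_force: [-6.8, -1.3, 19.8]
width: 0.0175
```

Contact at exactly the predicted seated height (0.0781 m). Release, lift.

```bash
python3 -m handwheel '[[[0,0,0,0],[0,0,0,0],[0,0,0,0],[0,0,0,0],[0,0,0,0]]]' 5
python3 -m handwheel '[[[0,0,-0.5,0],[0,0,-1.5,0],[0,0,-3.5,0],[0,0,-6,0],[0,0,-8,0],[0,0,-9,0],[0,0,-9,0]]]'
python3 - <<'E'
from cloud import *
s=env.get_state();print(s['time_s'],s['ee_pos'],tool([.613,-.005,.17]))
for c in('side',):
    im,D=camera(c);save('seated',cv2.resize(im[150:250,300:420],None,fx=5,fy=5,interpolation=2))
    Q=sel(cloud(c,D),(.6255,.0945),.014,.085,.125);print(len(Q),Q.mean(0),np.percentile(Q[:,2],98))
E
```

```text
time_s: 10.85
ee_pos: [0.6254, 0.0944, 0.0779]
orientation: [3.133, -0.197, 0.006]
wrist_force: [-1.1, -0.1, 0.3]
width: 0.0497
time_s: 11.55
ee_pos: [0.6258, 0.0948, 0.1696]
orientation: [3.134, -0.197, 0.01]
wrist_force: [0.5, -0.3, 0.7]
width: 0.0501
11.55 [0.62584262 0.09478074 0.16963627] [-0.02583389 10.0603874  -0.02335819]
84 [0.62432447 0.08917764 0.09637596] 0.10409371176179327
```

View pics/seated.png

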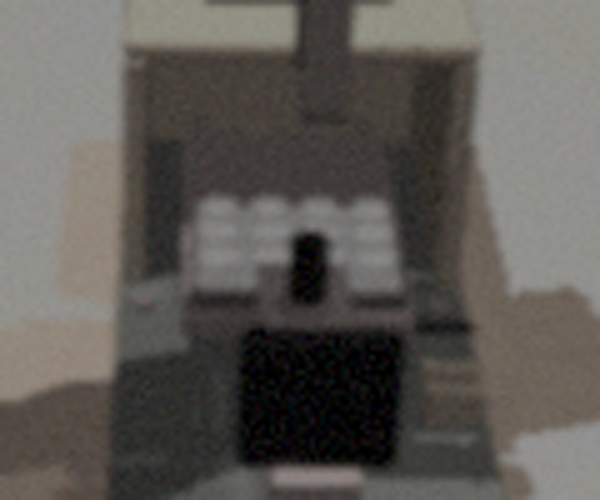

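The black knob stands upright on the fork (crop 312,265). Its top measures 0.104 m, which means seated. Next, the handle grip.

```bash
python3 -m handwheel '[[[0,1,0,0],[0,3,0,0],[0,6,0,0],[0,8.5,0,0],[0,9.7,0,0],[0,10.05,0,0],[0,10.05,0.5,0],[0,10.05,2,0],[0,10.05,4,0],[0,10.05,6.5,0],[0,10.05,8.5,0],[0,10.05,9.4,0],[0,10.05,9.4,0],[0,10.05,9.4,0]]]' 5
python3 -m handwheel '[[[0,0,0,0],[0,0,0,0],[0,0,0,0],[0,0,0,0],[0,0,0,0],[0,0,0,0],[0,0,0,0],[0,0,0,0]]]' 0 50
cat > m.py <<'E'
from cloud import *
import sys
np.set_printoptions(precision=4,suppress=True)
s=env.get_state();print(s['time_s'],np.array(s['ee_pos']),s['width'])
ex=np.array([.1219,.9925]);o=np.array([.6255,.0945])
for c in('side','top'):
    im,D=camera(c)
    for q,z in(('pointer',.036),('mark',.03),('fork_hole',.07)):
        for r in models.place_of(c,q)[:2]:
            P=atz(c,r['xy'],z); d=P[:2]-o; print(c,q,round(r['p'],2),np.array(r['xy']).round(1),'along',1000*d@ex,'lat',1000*(d@[-ex[1],ex[0]]))
    p=proj(c,[.695,.105,.033]).astype(int); k=24 if c=='side' else 20
    a=cv2.resize(im[p[1]-k:p[1]+k,p[0]-k:p[0]+k],(400,400),interpolation=2)
    b=a if c=='side' else np.hstack([b,a]); print(c,'crop origin',p-k,'scale',400/2/k)
save(sys.argv[1],b)
E
python3 m.py m0
```

```text
time_s: 13.0
ee_pos: [0.6134, -0.0047, 0.0747]
orientation: [3.133, -0.196, 0.008]
wrist_force: [0.9, 0.1, 0.7]
width: 0.0499
time_s: 13.8
ee_pos: [0.6134, -0.0048, 0.0749]
orientation: [3.134, -0.196, 0.008]
wrist_force: [-2.0, -0.7, 5.5]
width: 0.0137
13.8 [ 0.6134 -0.0048  0.0749] 0.013684641092800185
side pointer 0.91 [392.6 214.7] along 42.842106803103704 lat -75.6915318395179
side mark 0.65 [394.5 223.9] along 12.293548227520867 lat -77.29657031690677
side fork_hole 0.85 [360.  209.3] along 5.3744642858452965 lat 1.9780959004717749
side crop origin [366 197] scale 8.333333333333334
top pointer 0.91 [258.4 160.7] along 47.64849189851201 lat -67.38522631650237
top mark 0.41 [275.6 164.5] along 5.925151984095289 lat -64.49559524872814
top fork_hole 0.64 [276.7 186.5] along -8.084348384190942 lat -2.9870548006355016
top crop origin [250 142] scale 10.0
```

View pics/m0.png

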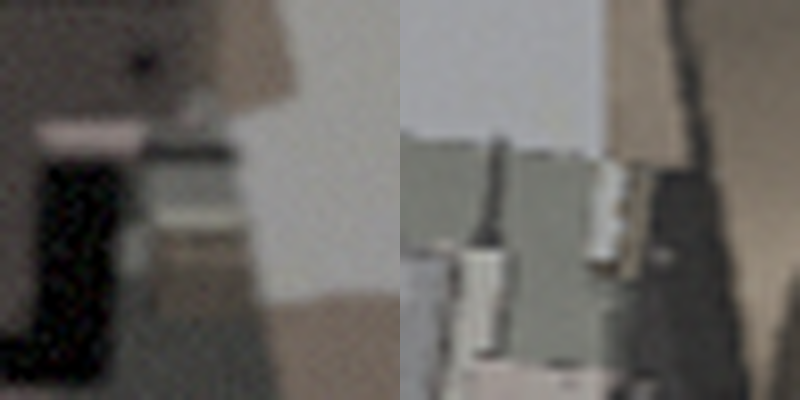

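Run:
```python
from h import *
a=cv2.imread('pics/top0.png');b=cv2.imread('pics/side0.png')
A=cv2.resize(a[148:180,252:292],(500,400),interpolation=2)
B=cv2.resize(b[206:238,378:402],(300,400),interpolation=2)
cv2.imwrite('pics/clip.png',np.clip(np.hstack([A,B]).astype(int)*1.5,0,255).astype(np.uint8))
ex=np.array([.1219,.9925]);o=np.array([.6255,.0945]);n=np.array([ex[1],-ex[0]])
def S(g,c,al,la,z):
    P=o+al/1000*ex+la/1000*n; u=proj(c,[*P,z]); return cv2.getRectSubPix(g,(1,1),(float(u[0]),float(u[1])))[0,0]
for c,img in(('top',a),('side',b)):
    g=cv2.cvtColor(img,cv2.COLOR_BGR2GRAY).astype(np.float32)
    for z,r in((.03,range(-12,30,1)),(.036,range(30,60,1))):
        print(c,z,[(al,int(np.mean([S(g,c,al,la,z) for la in (60,62,64,66,68)]))) for al in r])
    print([(la,int(S(g,c,46,la,.036)),int(S(g,c,2,la,.03)))for la in range(20,90,4)])
```

```text
top 0.03 [(-12, 109), (-11, 109), (-10, 109), (-9, 109), (-8, 109), (-7, 105), (-6, 98), (-5, 92), (-4, 95), (-3, 103), (-2, 115), (-1, 130), (0, 142), (1, 143), (2, 141), (3, 137), (4, 134), (5, 132), (6, 133), (7, 135), (8, 139), (9, 142), (10, 141), (11, 135), (12, 127), (13, 120), (14, 114), (15, 114), (16, 124), (17, 135), (18, 140), (19, 143), (20, 140), (21, 134), (22, 127), (23, 118), (24, 108), (25, 104), (26, 106), (27, 107), (28, 107), (29, 107)]
top 0.036 [(30, 107), (31, 107), (32, 107), (33, 107), (34, 107), (35, 106), (36, 106), (37, 106), (38, 106), (39, 107), (40, 108), (41, 107), (42, 103), (43, 98), (44, 88), (45, 76), (46, 70), (47, 75), (48, 82), (49, 92), (50, 103), (51, 107), (52, 107), (53, 106), (54, 106), (55, 105), (56, 105), (57, 105), (58, 105), (59, 105)]
[(20, 126, 136), (24, 135, 137), (28, 126, 116), (32, 140, 106), (36, 141, 109), (40, 141, 108), (44, 139, 108), (48, 142, 96), (52, 145, 70), (56, 62, 129), (60, 73, 143), (64, 70, 141), (68, 70, 140), (72, 73, 138), (76, 81, 139), (80, 103, 133), (84, 141, 142), (88, 142, 141)]
side 0.03 [(-12, 79), (
[... 306 characters left out ...]
), (19, 121), (20, 121), (21, 117), (22, 113), (23, 109), (24, 105), (25, 102), (26, 100), (27, 98), (28, 96), (29, 95)]
side 0.036 [(30, 90), (31, 89), (32, 87), (33, 82), (34, 76), (35, 70), (36, 65), (37, 60), (38, 56), (39, 52), (40, 48), (41, 44), (42, 46), (43, 50), (44, 54), (45, 57), (46, 61), (47, 64), (48, 68), (49, 72), (50, 75), (51, 78), (52, 79), (53, 81), (54, 83), (55, 85), (56, 89), (57, 92), (58, 96), (59, 99)]
[(20, 113, 6), (24, 104, 3), (28, 99, 8), (32, 102, 10), (36, 104, 18), (40, 105, 7), (44, 108, 62), (48, 108, 92), (52, 93, 91), (56, 56, 104), (60, 60, 113), (64, 61, 108), (68, 60, 106), (72, 62, 112), (76, 79, 116), (80, 119, 134), (84, 141, 140), (88, 140, 143)]
```

View pics/clip.png

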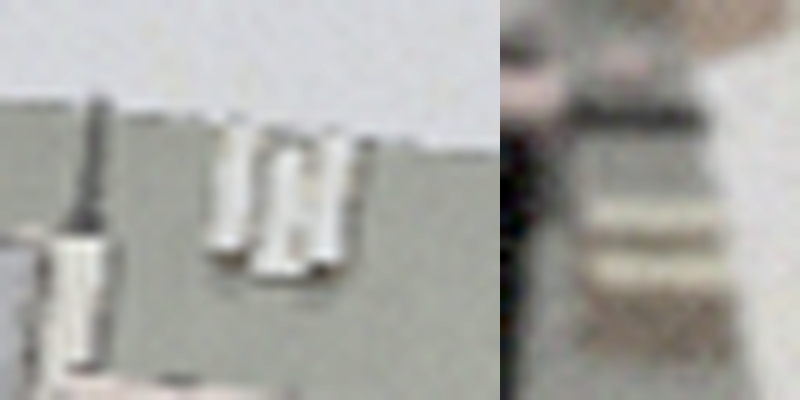

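Clip picture: pointer at crop (95,160) and ridges at crop 237 and 335 with the gap midway at 286. That puts the gap centre about 35.5 mm to −x of the pointer's home. Now pull.

```bash
python3 -m handwheel '[[[0,0.1,0,0],[0,0.3,0,0],[0,0.5,0,0],[0,0.8,0,0],[0,1.1,0,0],[0,1.4,0,0],[0,1.7,0,0],[0,2,0,0],[0,2.3,0,0],[0,2.6,0,0],[0,2.9,0,0],[0,3.2,0,0],[0,3.5,0,0],[0,3.6,0,0],[0,3.7,0,0],[0,3.7,0,0],[0,3.7,0,0]]]'
cat > n.py <<'E'
from cloud import *
import sys
s=env.get_state();print(s['time_s'],s['ee_pos'],s['width'],s['wrist_force'])
ex=np.array([.1219,.9925]);o=np.array([.6255,.0945]);n=np.array([ex[1],-ex[0]])
def S(g,c,al,la,z):
    P=o+al/1000*ex+la/1000*n; u=proj(c,[*P,z]); return cv2.getRectSubPix(g,(1,1),(float(u[0]),float(u[1])))[0,0]
out=[]
for c in('top','side'):
    img,D=camera(c); P=cloud(c,D)
    g=cv2.cvtColor(img,cv2.COLOR_BGR2GRAY).astype(np.float32)
    print(c,[(al,int(np.mean([S(g,c,al,la,.036) for la in (58,60,62,64,66)]))) for al in range(-6,30)])
    for r in models.place_of(c,'pointer')[:1]: print('pointer',r['p'],1000*(atz(c,r['xy'],.036)[:2]-o)@ex)
    Q=sel(P,o-.035*ex,.025,.09,.125); # knob
    if len(Q): print('knob',len(Q),1000*(Q.mean(0)[:2]-o)@ex,np.percentile(Q[:,2],95))
    p=proj(c,[*(o+.011*ex+.064*n),.033]).astype(int)
    out.append(cv2.resize(img[p[1]-20:p[1]+20,p[0]-20:p[0]+20],(400,400),interpolation=2))
save(sys.argv[1],np.clip(np.hstack(out).astype(int)*1.5,0,255).astype(np.uint8))
E
python3 n.py n1
```

```text
time_s: 15.9
ee_pos: [0.6091, -0.0406, 0.0749]
orientation: [3.135, -0.195, 0.009]
wrist_force: [0.4, 6.5, 1.4]
width: 0.0136
15.9 [ 0.6090607 -0.0405852  0.07491  ] 0.013564570405412412 [0.38196518 6.53584555 1.39561425]
top [(-6, 102), (-5, 102), (-4, 112), (-3, 124), (-2, 141), (-1, 159), (0, 163), (1, 160), (2, 156), (3, 152), (4, 149), (5, 149), (6, 150), (7, 155), (8, 159), (9, 158), (10, 145), (11, 130), (12, 111), (13, 94), (14, 89), (15, 109), (16, 131), (17, 147), (18, 156), (19, 159), (20, 153), (21, 145), (22, 134), (23, 123), (24, 117), (25, 118), (26, 120), (27, 121), (28, 121), (29, 121)]
pointer 0.73 19.662790080233375
knob 38 -31.481423655289863 0.1057581962084327
side [(-6, 101), (-5, 95), (-4, 88), (-3, 81), (-2, 76), (-1, 71), (0, 67), (1, 62), (2, 57), (3, 53), (4, 48), (5, 43), (6, 40), (7, 41), (8, 42), (9, 42), (10, 43), (11, 46), (12, 49), (13, 52), (14, 55), (15, 57), (16, 59), (17, 61), (18, 62), (19, 64), (20, 63), (21, 63), (22, 62), (23, 62), (24, 61), (25, 60), (26, 60), (27, 59), (28, 59), (29, 58)]
pointer 0.67 12.703507632714349
```

View pics/n1.png

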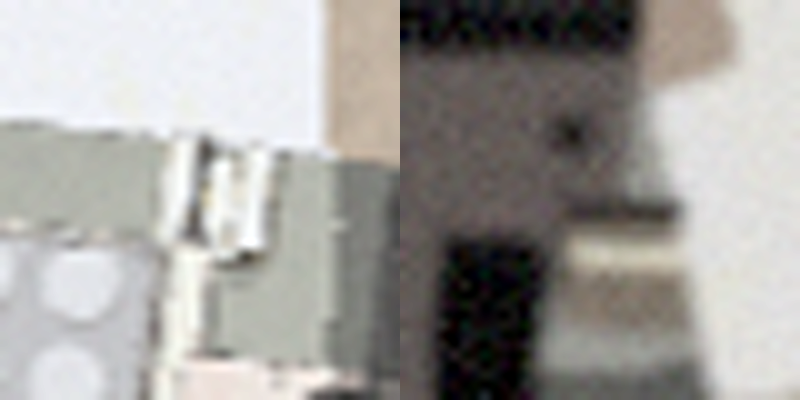

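The pointer (crop 205,190) is inside the gap near the far ridge, with the gap centre around 222. About 3 mm more is needed.

```bash
python3 -m handwheel '[[[0,0.1,0,0],[0,0.2,0,0],[0,0.3,0,0],[0,0.35,0,0],[0,0.35,0,0],[0,0.35,0,0]]]'
python3 n.py n2
```

```text
time_s: 16.7
ee_pos: [0.6088, -0.043, 0.0749]
orientation: [-3.136, 0.193, -0.009]
wrist_force: [0.1, 7.3, 2.8]
width: 0.0135
16.7 [ 0.60876718 -0.04299577  0.07490454] 0.013543592408471172 [0.07768684 7.34799084 2.82890297]
top [(-6, 102), (-5, 103), (-4, 112), (-3, 124), (-2, 141), (-1, 158), (0, 162), (1, 160), (2, 157), (3, 153), (4, 150), (5, 148), (6, 148), (7, 148), (8, 138), (9, 125), (10, 102), (11, 78), (12, 74), (13, 93), (14, 114), (15, 131), (16, 147), (17, 156), (18, 161), (19, 160), (20, 153), (21, 145), (22, 134), (23, 122), (24, 116), (25, 118), (26, 121), (27, 121), (28, 121), (29, 121)]
pointer 0.77 14.598540525067818
knob 44 -34.21384000214921 0.10645664596938105
side [(-6, 103), (-5, 96), (-4, 89), (-3, 82), (-2, 75), (-1, 67), (0, 60), (1, 53), (2, 48), (3, 46), (4, 45), (5, 43), (6, 42), (7, 45), (8, 48), (9, 51), (10, 54), (11, 56), (12, 58), (13, 59), (14, 61), (15, 61), (16, 61), (17, 61), (18, 61), (19, 60), (20, 61), (21, 61), (22, 61), (23, 61), (24, 60), (25, 59), (26, 59), (27, 58), (28, 57), (29, 55)]
pointer 0.94 11.586858120491641
```

View pics/n2.png

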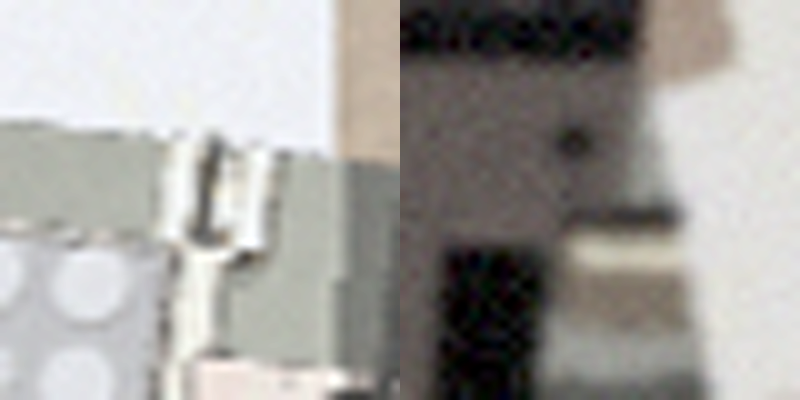

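Pointer (crop 209,190) is within the gap, about 1–1.5 mm short of the centre. The last move came up about 1 mm short under load, so I command 2.3 mm.

```bash
python3 -m handwheel '[[[0,0.1,0,0],[0,0.2,0,0],[0,0.23,0,0],[0,0.23,0,0],[0,0.23,0,0],[0,0.23,0,0],[0,0.23,0,0],[0,0.23,0,0],[0,0.23,0,0],[0,0.23,0,0]]]'
python3 n.py n3
```

```text
time_s: 17.9
ee_pos: [0.6086, -0.0442, 0.0749]
orientation: [-3.135, 0.192, -0.009]
wrist_force: [0.5, 8.4, 1.4]
width: 0.0136
17.9 [ 0.60863922 -0.0442378   0.07487017] 0.013588438225456308 [0.52190945 8.43274773 1.43715815]
top [(-6, 102), (-5, 103), (-4, 112), (-3, 124), (-2, 141), (-1, 158), (0, 162), (1, 160), (2, 157), (3, 154), (4, 151), (5, 142), (6, 131), (7, 119), (8, 100), (9, 81), (10, 77), (11, 80), (12, 91), (13, 108), (14, 124), (15, 138), (16, 151), (17, 159), (18, 162), (19, 160), (20, 153), (21, 144), (22, 134), (23, 123), (24, 117), (25, 119), (26, 120), (27, 121), (28, 120), (29, 120)]
pointer 0.66 20.083516982153306
knob 42 -35.804173469412824 0.10541718383680551
side [(-6, 103), (-5, 95), (-4, 87), (-3, 80), (-2, 73), (-1, 67), (0, 61), (1, 55), (2, 51), (3, 50), (4, 50), (5, 49), (6, 49), (7, 52), (8, 54), (9, 57), (10, 59), (11, 60), (12, 61), (13, 62), (14, 64), (15, 64), (16, 63), (17, 62), (18, 62), (19, 61), (20, 61), (21, 60), (22, 59), (23, 59), (24, 58), (25, 57), (26, 56), (27, 55), (28, 54), (29, 52)]
pointer 0.87 14.728928261132818
```

View pics/n3.png

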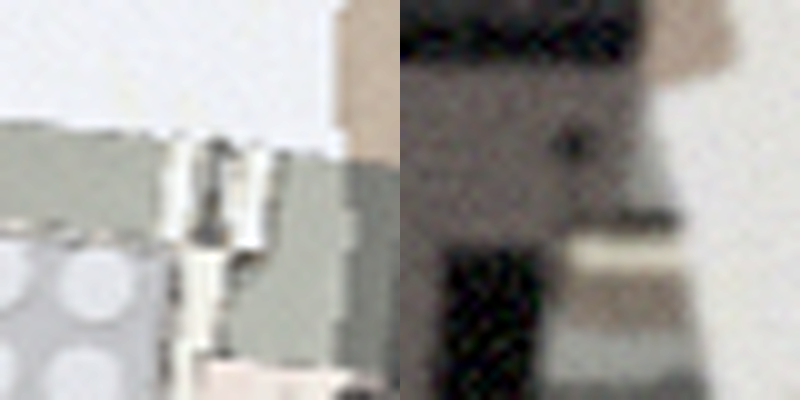

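The pointer now stands mid-gap (about 10.3 mm against 10.75 mm for the gap centre), held and steady. Handing in.

```bash
python3 -c "
from cell import env
s=env.get_state();print(s['time_s'],s['ee_pos'],s['width']);env.close_job()"
```

```text
18.1 [ 0.60864902 -0.0442259   0.07488232] 0.013708983611581516
the job is handed in; nothing more can be done
```

The job is handed in at 18.1 s. The steel pin is pushed home in the fork and lug, and the carriage is pulled out by the handle with its pointer standing in the clip's gap. The gripper is still holding the handle with 50 N.

- **Pin:** I took the steel pin from its block, not the orange look-alike. The collar met the fork at the expected height with about 20 N of push. The knob top then measured 0.104 m, which is the seated height.
- **Pointer:** The last top picture put it at about 10.3 mm along the base, against about 10.75 mm for the middle of the 10 mm gap. The spring pulled back with about 8.4 N, and the arm stayed within 0.02 mm over the last readings.
- **Disagreement:** The pointer network read about 20 mm (top) and 15 mm (side) at the end. I judged this wrong, because the enlarged picture shows the blade between the two ridges. The side camera could not confirm it, since the gap was hidden behind the near ridge.
- **Not checked:** I took no final pose measurements of the bottle, tip box and well plate. The arm was never near enough to touch them.

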